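# Hold the hidden bolt head while the nut runner pulls the wing nut tight

## Robot

A 6-joint arm with a two-finger parallel gripper is mounted at the origin on the work surface; the furniture and walls round the work are solid. World frame = base frame: x ahead of the robot, y to its left, z up, the work surface at z = 0. Lengths are in m, angles in rad, forces in N, time in s.
With the tool pointing down it reaches from about 0.25 to 0.775 m from the base axis. Payload 8.9 kg.
Tool frame: the origin (TCP) lies at the very end of the fingers, on their centre line; the grasp point (between the pads) lies 19 mm behind it; z points along the fingers, y is the line along which they close (so a half turn about z gives the same grasp; the last joint's range is limited). The gripper opens to 85 mm and grips with 20 to 120 N. Pads are 22 mm wide; open, the fingers measure 114 mm over their backs; the gripper's body (76 mm by 85 mm) begins 54 mm behind the grasp point. The pads swing forward as they close: fully open they stand 13 mm farther back than shut.
Start: joints at [-1.374, 0.291, -0.153, 1.127, 0, 1.431], TCP at [0.173, -0.496, 0.231] pointing down, gripper open.
Joint ranges: [-2.52, 2.52], [-0.91, 1.74], [-1.3, 1.37], [-1.96, 2.02], [-1.52, 1.47], [-3.14, 3.14]. Speed limits (rad/s): [2.22, 2.22, 2.79, 3.14, 3.14, 3.14].

## Interface

Orientations are given as a unit quaternion [x, y, z, w].
In Python, from bench import monitor, cams, job gives the robot as it stands.
- The arm moves only by the shell command python3 -m inch 'ROWS' [FORCE]. ROWS is JSON, a list of rows, each an object with "xyz": the shift along the tool's x, y, z in mm, a list of three; "yaw": the turn about the tool's z in rad; "jaw": the finger opening in mm, from 0 to 85.4. A call has 1 to 8 rows; each row shifts and turns the commanded pose from where the row before left it, along the tool's axes as they then stand; what a row does not reach is not made up. A row lasts 1/8 s, in which the tool goes at most 62.5 mm and 10.7 degrees, less where a joint would pass 70% of its speed; a pose out of reach is approached as far as the arm can. A call with a gripper value outside its range is refused whole. The fingers move at their own pace and stop on an object; FORCE is the grip in N (left out, the last holds). Time passes only in rows, so rows that do not move let the fingers close. It gives the time, the measured TCP pose, the force, the opening and the grip force at its end, in the units of the state.
- monitor.get_obs(): the state, without advancing time (a new reading comes with each control period).
- cams.camera(name): name is "scene" or "top" or "wrist"; returns a dict with "frame" (480x640x3 uint8, blue, green, red), "range_z" (480x640 float32, m along the optical axis (not along the pixel's ray), 0 where there is no reading), "intrinsics" (3x3 intrinsics, pixels), "R" (3x3) and "t" (3): a world point X has camera coordinates R X + t. Camera axes: x right, y down, z forward; pixel columns grow to the right and rows downward; lengths in m; the calibration is good to about 2 mm. A picture is of the moment at which its call begins.
- job.close_job(): hands the job in; it is judged then, once.
The state is a dict: "time": time; "qpos": joint angles; "qvel": joint speeds; "joint_torque": joint torques, N m; "position": TCP position; "eef_rot": TCP orientation; "ft_force": force on the tool from outside, world axes, zero at the start; "ft_torque": the same for the moment, N m; "width": opening from 0.0 (shut) to 1.0 (fully open); "gripper_force": force on a finger pad.
Only numpy, scipy, OpenCV 4.12 (cv2) and the standard library are available. Lean on these libraries where they do the work, as an engineer would, in place of code of your own. Each camera call takes 0.05 s, during which the arm holds its last target. There are 200 camera calls.

## Task

The dosing pump's bracket is loose: slide the running nut runner forward by its black handle until it is fully up against its stop, so that its fork takes the wing nut - the bolt will then just spin along with the nut. Let go of the handle, reach down from above into the narrow gap between the bracket and the white pump housing, grip the hex bolt head and hold it from turning until the wing nut is tight and the runner has stalled. Finish while still holding the bolt head firmly, and leave the sample cups, dropper bottles and vial on the bench where they stand.

Things in the scene. Friction and masses are not known exactly. Their poses are not given: they have to be found in the camera images.
- station: Fixed aluminium base plate, 255 x 118 mm, top at 12 mm, carrying all the rest. Origin on the bench, under the bolt and the middle plane of the bracket's web; z up; x level along the bolt, from nut runner (-x) through bracket to bolt head (+x); y roughly towards the robot. The runner slides along x on two rods at 30 mm height.
- bracket_top (a point): Middle plane of the steel bracket's upright web at its top edge, over the bolt, 118 mm above the bench. The web is 6 mm thick (station x -3 to 3 mm, y -46 to 62 mm). A return flange of the same height (x -1 to 33 mm, y 57 to 62 mm) closes the gap behind it on the robot's side.
- gap_top (a point): Middle of the mouth of the gap, 29 mm along station +x from the web, 118 mm up. The gap is 53 mm wide (x 3 to 56 mm) and open at the top and on the -y side; beyond it stands the white pump housing (x 56 to 100 mm, y -46 to 60 mm, top at 112 mm). The bolt head lies 28 mm below.
- bolt_head: Brass-coloured hex head, 24 mm across flats, 28 across corners, 14 along the bolt. Origin at its centre: station x 25, y 0, 90 mm above the bench. Own x = station x, the axis it turns about. Flats face its own +z, -z and every 60 degrees round; two stand upright at bolt values of 30 degrees plus multiples of 60. Grip it by closing along station y; corners hold too.
- runner_grip (a point): Middle of the black handle of the nut runner: an upright round post, 17 mm thick, on the aluminium gearbox; the point at 140 mm height, the 21 mm thick end knob's top at 166 mm, gearbox top at 115 mm. Moves with the runner along station x.
- runner (a joint): Slide of the nut runner along station +x, m: 0 = drawn fully back, 0.032 = fully forward at its stop, fork over the wing nut. Starts between 0 and 0.010. Moves with about 3 N and stays where it is left. One time in four a prong of the turning fork meets a wing of the nut end-on and the runner stops near 0.020; pressed hard, it then only drags the nut round: stop pushing for a second, then push again.
- spindle (a joint): Turn of the runner's spindle and two-pronged fork, rad, growing. The motor is on from the start and cannot be switched off: it turns free at 1 rad/s, and stalls at 0.25 N m, which is what the grip on the bolt head must finally withstand.
- bolt (a joint): Turn of the bolt with its head, rad, about station +x. It is free to turn in the bracket, so while the fork drives the nut and nobody holds the head, it spins along at about 0.8 rad/s.
- nut (a joint): Turn of the brass wing nut on the bolt, rad: starts between 0 and 1.5, 6.0 = tight (a stop). It grows only while the fork drives the nut and the bolt is held, at about 0.6 rad/s, so that tightening takes 7 to 11 s of holding. Nut on the bracket's runner side, x = -5 to -25 mm, wings 25 mm out from the bolt's axis.
- sample_cup_1: Bystander, to be left alone: red-capped sample cup, 44 x 44 x 76 mm, origin at the middle of its underside.
- sample_cup_2: Bystander, to be left alone: red-capped sample cup, 44 x 44 x 76 mm, origin at the middle of its underside.
- dropper_1: Bystander, to be left alone: white dropper bottle with blue cap, 28 x 28 x 73 mm, origin at the middle of its underside.
- dropper_2: Bystander, to be left alone: white dropper bottle with orange cap, 28 x 28 x 73 mm, origin at the middle of its underside.
- vial_small: Bystander, to be left alone: small clear open vial, 24 x 24 x 26 mm, origin at the middle of its underside.

How it is judged:
By the outcome, as a careful person would: the job done as asked, in the order asked, and still so for the second after the job is handed in, while the arm keeps its last pose, push and grip.
It also fails if it takes over 64 s, if anything falls off the work surface, if the arm or the gripper's body presses on something with over 40 N, if the wrist force passes 120 N, or if a joint passes its speed limit or range.

## Working session

There is one attempt and no reset: what is moved stays moved. The work goes in short steps, Python scripts to look and compute and a shell command to move; the robot and the scene stay as the last step left them, time stands still between calls to the robot, and variables do not carry over. Pictures are saved under pics/ and viewed, at most 10 in all, crops included, and the job is handed in when it is done.

```bash
mkdir -p pics; ls; python3 - <<'E'
from bench import monitor,cams
import cv2,numpy as np,pickle
o=monitor.get_obs();print(o)
d={}
for n in("scene","top"):
    c=cams.camera(n);d[n]=c;cv2.imwrite(f"pics/{n}0.png",c["frame"]);print(n,c["intrinsics"],c["R"],c["t"])
pickle.dump(d,open("d0.pkl","wb"))
E
```

```text
pics
{'time': 0.0, 'qpos': array([-1.37428652e+00,  2.91289313e-01, -1.54117276e-01,  1.12667384e+00,
       -2.04396822e-05,  1.43149685e+00]), 'qvel': array([-0.00024901, -0.0006916 ,  0.00027933,  0.00107013,  0.0001016 ,
        0.00035926]), 'joint_torque': array([ 4.07211764e-04, -5.37149227e+01,  3.31370044e+01,  1.61834137e-02,
       -1.50149626e-04, -5.45714420e-05]), 'position': array([ 0.17291896, -0.49525641,  0.23073098]), 'eef_rot': array([ 9.85936896e-01,  1.67116800e-01, -2.85791442e-05, -6.41496538e-04]), 'ft_force': array([ 0.10442565, -0.16364722,  0.09911762]), 'ft_torque': array([-0.01157732,  0.00658947,  0.03829538]), 'gripper_force': 0.0, 'width': 0.9985198165331156}
scene [[447.46703655   0.         326.40809377]
 [  0.         447.46703655 237.94273306]
 [  0.           0.           1.        ]] [[-0.87399635 -0.48574835  0.01337641]
 [-0.33253755  0.57780197 -0.74536143]
 [ 0.35432917 -0.65589133 -0.66652638]] [0.35866195 0.24515015 0.80472902]
top [[500.57631982   0.         318.41467655]
 [  0.         500.57631982 245.83519151]
 [  0.           0.           1.        ]] [[-0.00662673 -0.99987025 -0.01468247]
 [-0.98078849  0.0093615  -0.19484941]
 [ 0.19496158  0.01310918 -0.98072327]] [-0.01338782  0.423121    1.28475565]
```

View pics/scene0.png

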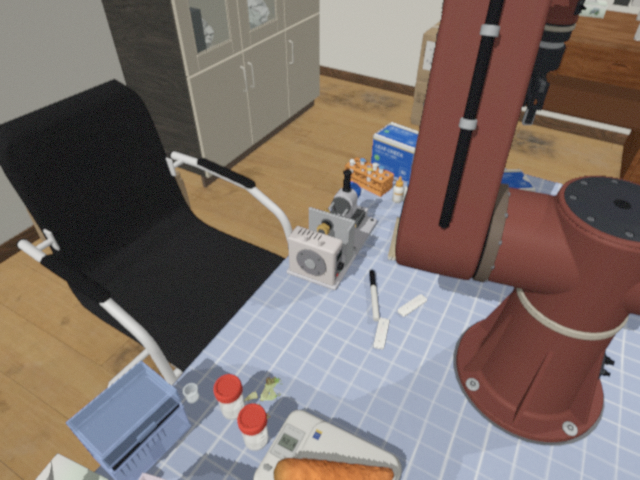

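View pics/top0.png

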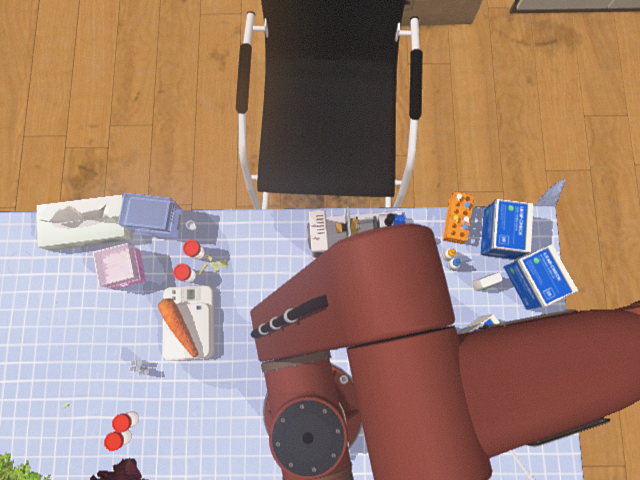

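Scene: the station is at about (330,235), with the handle at (347,180) and the housing at (316,255). Top: the housing is at (318,230), the bracket at (345,226) and the runner knob at (398,218). Next I'll use depth and crops.

```bash
cat > h.py <<'E'
import numpy as np,cv2
def cloud(c):
    K=c["intrinsics"];z=c["range_z"];v,u=np.mgrid[0:480,0:640]
    P=np.stack([(u-K[0,2])/K[0,0]*z,(v-K[1,2])/K[1,1]*z,z],-1)
    return (P-c["t"])@c["R"]
E
python3 - <<'E'
import pickle,cv2,numpy as np
from h import *
d=pickle.load(open("d0.pkl","rb"))
a=d["scene"]["frame"][160:300,270:410];b=d["top"]["frame"][195:275,295:425]
a=cv2.resize(a,(560,560),interpolation=3);b=cv2.resize(b,(0,0),fx=4.3,fy=4.3,interpolation=3)[:,:559]
print(b.shape)
cv2.imwrite("pics/c0s.png",a);cv2.imwrite("pics/c0t.png",b)
P=cloud(d["top"])
for v in range(206,262,4): print(v,' '.join("%.2f,%.2f,%.3f"%tuple(P[v,u]) for u in range(306,420,8)))
E
```

```text
(344, 559, 3)
206 0.75,0.05,-0.737 0.76,0.01,-0.757 0.75,-0.02,-0.741 0.76,-0.06,-0.754 0.76,-0.09,-0.753 0.75,-0.13,-0.743 0.75,-0.16,-0.747 0.75,-0.20,-0.747 0.75,-0.23,-0.743 0.75,-0.27,-0.751 0.75,-0.30,-0.733 0.67,-0.29,-0.446 0.75,-0.37,-0.749 0.75,-0.40,-0.739 0.75,-0.44,-0.749
210 0.53,0.02,0.006 0.50,-0.01,0.109 0.50,-0.03,0.117 0.53,-0.05,0.003 0.53,-0.07,-0.002 0.50,-0.09,0.110 0.53,-0.12,0.002 0.53,-0.14,0.004 0.53,-0.16,0.006 0.53,-0.18,-0.001 0.53,-0.20,0.005 0.53,-0.23,0.006 0.53,-0.25,0.000 0.53,-0.27,-0.003 0.53,-0.29,0.002
214 0.52,0.02,-0.001 0.49,-0.01,0.117 0.49,-0.03,0.112 0.52,-0.05,-0.001 0.52,-0.07,0.002 0.50,-0.09,0.095 0.52,-0.11,0.017 0.52,-0.14,0.012 0.52,-0.16,0.007 0.52,-0.18,0.015 0.49,-0.19,0.105 0.48,-0.20,0.163 0.49,-0.23,0.104 0.52,-0.27,0.005 0.52,-0.29,0.002
218 0.51,0.02,0.001 0.48,-0.01,0.114 0.48,-0.03,0.115 0.51,-0.05,0.014 0.51,-0.07,0.010 0.49,-0.09,0.079 0.48,-0.11,0.109 0.50,-0.14,0.014 0.48,-0.15,0.098 0.48,-0.17,0.092 0.47,-0.19,0.137 0.47,-0.20,0.165 0.48,-0.23,0.113 0.51,-0.27,0.000 0.51,-0.29,-0.001
222 0.50,0.02,0.002 0.47,-0.01,0.1
[... 1848 characters left out ...]
6,-0.05,0.825 0.26,-0.06,0.832 0.26,-0.06,0.841 0.26,-0.07,0.845 0.26,-0.08,0.846 0.26,-0.09,0.849 0.26,-0.10,0.850 0.26,-0.10,0.848 0.26,-0.11,0.848 0.26,-0.12,0.845 0.26,-0.13,0.841
254 0.41,0.02,0.002 0.39,-0.01,0.079 0.26,-0.03,0.790 0.26,-0.04,0.813 0.26,-0.05,0.826 0.26,-0.06,0.835 0.26,-0.06,0.840 0.25,-0.07,0.843 0.25,-0.08,0.847 0.25,-0.09,0.849 0.25,-0.10,0.848 0.25,-0.10,0.848 0.25,-0.11,0.848 0.25,-0.12,0.845 0.25,-0.13,0.843
258 0.40,0.02,-0.002 0.40,-0.00,0.015 0.26,-0.03,0.789 0.26,-0.04,0.811 0.25,-0.05,0.825 0.25,-0.06,0.834 0.25,-0.06,0.838 0.25,-0.07,0.843 0.25,-0.08,0.847 0.25,-0.09,0.847 0.25,-0.09,0.849 0.25,-0.10,0.849 0.25,-0.11,0.848 0.25,-0.12,0.846 0.25,-0.13,0.843
```

View pics/c0s.png

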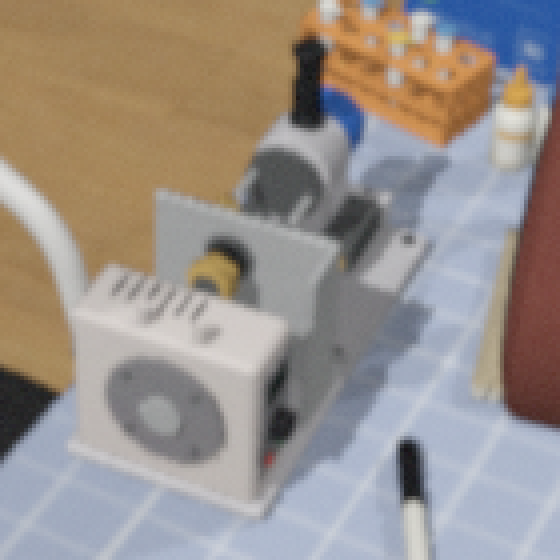

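View pics/c0t.png

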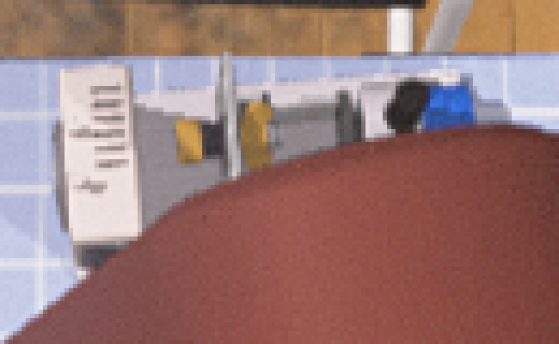

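Crops: in the scene view the brass head sits in the gap at crop (212,270), the web top runs from (160,195) to (335,245), and the knob top is at (308,45). In the top view the head is at (190,140), the web at (228,110) and the knob at (410,100).

```bash
cat >> h.py <<'E'
def ray(c,u,v,h):
    K=c["intrinsics"];r=np.array([(u-K[0,2])/K[0,0],(v-K[1,2])/K[1,1],1.])@c["R"];o=-c["t"]@c["R"]
    return o+r*(h-o[2])/r[2]
E
python3 - <<'E'
import pickle
from h import *
d=pickle.load(open("d0.pkl","rb"))
for n,(x0,x1,y0,y1) in dict(scene=(280,350,215,260),top=(300,335,200,262)).items():
    c=d[n];P=cloud(c);m=np.zeros((480,640),np.uint8)
    f=c["frame"].astype(int);s=f.max(2)-f.min(2)
    m[y0:y1,x0:x1]=((abs(P[...,2]-.112)<.012)&(P[...,1]>-.055))[y0:y1,x0:x1]
    k,l,st,ce=cv2.connectedComponentsWithStats(m);i=1+st[1:,4].argmax();ct=cv2.findContours((l==i).astype(np.uint8),0,1)[0][0][:,0]
    q=np.array([ray(c,u,v,.112)[:2] for u,v in ct]);print(n,"housing",cv2.minAreaRect((q*1000).astype(np.float32)))
    # black knob
    k=(f.max(2)<70)&(P[...,2]>.125)&(P[...,2]<.18)&(P[...,0]>.4)&(P[...,0]<.53)&(P[...,1]>-.26)&(P[...,1]<-.15)
    vv,uu=np.nonzero(k);print("black",k.sum(),P[k].mean(0),uu.min(),uu.max(),vv.min(),vv.max())
    t=k&(P[...,2]>.160);print("top",P[t].mean(0),t.sum())
    # brass
    h=cv2.cvtColor(c["frame"],cv2.COLOR_BGR2HSV)
    b=(h[...,0]>14)&(h[...,0]<28)&(h[...,1]>130)&(abs(P[...,2]-.09)<.025)&(abs(P[...,0]-.46)<.05)&(abs(P[...,1]+.09)<.07)
    kk,l,st,ce=cv2.connectedComponentsWithStats(b.astype(np.uint8))
    for i in range(1,kk):
        if st[i,4]>8: print("brass",st[i],P[l==i].mean(0),P[l==i].min(0),P[l==i].max(0))
# web top edge from the crops
print([ray(d["scene"],270+u/4,160+v/4,.118) for u,v in((158,194),(336,246))])
print([ray(d["top"],295+u/4.3,195+v/4.3,.118) for u,v in((228,55),(236,175))])
E
```

```text
scene housing ((445.95208740234375, -11.890995025634766), (111.54866027832031, 58.17802810668945), 2.996497392654419)
black 104 [ 0.46697776 -0.19076579  0.14910182] 344 350 170 188
top [ 0.46717866 -0.19145705  0.16544373] 32
top housing ((448.83624267578125, -15.031513214111328), (107.48041534423828, 48.078880310058594), 3.72102689743042)
black 64 [ 0.46606322 -0.19188799  0.15677896] 385 394 214 224
top [ 0.46742149 -0.19269937  0.16703856] 41
brass [351 219   7  15  77] [ 0.46299784 -0.10854144  0.09896639] [ 0.44925467 -0.11718078  0.07365912] [ 0.47759544 -0.10071797  0.11431567]
brass [336 223   6   9  45] [ 0.45951559 -0.06947489  0.10124395] [ 0.44979804 -0.07547421  0.09430526] [ 0.47173978 -0.06280056  0.10851841]
[array([ 0.50472534, -0.09146206,  0.118     ]), array([ 0.40192998, -0.1001527 ,  0.118     ])]
[array([ 0.50520088, -0.0933807 ,  0.118     ]), array([ 0.43289834, -0.09671948,  0.118     ])]
```

```bash
cat > go.py <<'E'
# offset from the current TCP to a station point, in tool axes (mm), and yaw error
import sys,numpy as np
from scipy.spatial.transform import Rotation as R
from bench import monitor
O=np.array([.4605,-.094,0.]);a=np.radians(93.6)
def off(p):
    o=monitor.get_obs();T=R.from_quat(o["eef_rot"])
    S=R.from_euler('z',a);w=O+S.apply(np.array(p)/1000)
    E=(T.inv()*S*R.from_euler('x',np.pi)).as_rotvec()
    print("t %.2f"%o["time"],"tcp st",(S.inv().apply(o["position"]-O)*1000).round(1),"tool off",(T.inv().apply(w-o["position"])*1000).round(1),"rot err",E.round(3),"F",S.inv().apply(o["ft_force"]).round(1),"M",S.inv().apply(o["ft_torque"]).round(2),"w %.3f g %.0f"%(o["width"],o["gripper_force"]))
if __name__=="__main__": off([float(v) for v in sys.argv[1:4]])
E
python3 - <<'E'
import pickle
from h import *
P=cloud(pickle.load(open("d0.pkl","rb"))["top"])
for u,v in((508,225),(540,275),(452,256),(460,215)):print(P[v,u].round(3))
E
python3 -m inch '[{"xyz":[0,0,-30],"yaw":0,"jaw":85},{"xyz":[0,0,-20],"yaw":-0.18,"jaw":85},{"xyz":[0,0,0],"yaw":-0.18,"jaw":85},{"xyz":[0,0,0],"yaw":-0.18,"jaw":85},{"xyz":[0,0,0],"yaw":-0.18,"jaw":85},{"xyz":[0,0,0],"yaw":-0.18,"jaw":85},{"xyz":[0,0,0],"yaw":-0.18,"jaw":85},{"xyz":[0,0,0],"yaw":-0.18,"jaw":85}]' 60
python3 go.py -97.5 0 200
```

```text
[ 0.459 -0.496  0.107]
[ 0.33  -0.562  0.113]
[ 0.391 -0.366  0.047]
[ 0.503 -0.395  0.043]
time: 1.1
position: [0.173, -0.4954, 0.281]
eef_rot: [0.696, 0.718, 0.0, -0.0]
ft_force: [-0.1, -0.0, 0.0]
width: 0.995
gripper_force: 0.0
t 1.10 tcp st [-382.6  312.2  281. ] tool off [294.8 302.9  81.1] rot err [-0.    -0.001 -0.032] F [-0.   0.1  0. ] M [-0.02  0.04  0.03] w 0.995 g 0
```

```bash
python3 -m inch '[{"xyz":[0,0,0],"yaw":-0.032,"jaw":85},{"xyz":[40,45,0],"yaw":0,"jaw":85},{"xyz":[40,45,0],"yaw":0,"jaw":85},{"xyz":[41,44,10],"yaw":0,"jaw":85},{"xyz":[41,44,20],"yaw":0,"jaw":85},{"xyz":[41,44,20],"yaw":0,"jaw":85},{"xyz":[41,45,20],"yaw":0,"jaw":85},{"xyz":[41,45,10],"yaw":0,"jaw":85}]'
python3 -m inch '[{"xyz":[0,0,0],"yaw":0,"jaw":85},{"xyz":[0,0,0],"yaw":0,"jaw":85}]'
python3 go.py -97.5 0 200
python3 - <<'E'
from bench import cams
import cv2,pickle
d={n:cams.camera(n) for n in("wrist","scene","top")};pickle.dump(d,open("d1.pkl","wb"))
w=d["wrist"]["frame"];s=cv2.resize(d["scene"]["frame"][150:290,270:410],(480,480),interpolation=3)
w=cv2.resize(w,(320,240));import numpy as np
t=cv2.resize(d["top"]["frame"][190:270,290:430],(320,183));z=np.zeros((480,320,3),np.uint8);z[:240]=w;z[240:423]=t
cv2.imwrite("pics/m1.png",np.hstack([s,z]))
E
```

```text
time: 2.1
position: [0.4668, -0.1939, 0.2014]
eef_rot: [0.688, 0.726, -0.0, -0.0]
ft_force: [-0.2, -1.1, 0.6]
width: 0.995
gripper_force: 0.0
time: 2.35
position: [0.4659, -0.1955, 0.2022]
eef_rot: [0.687, 0.727, -0.0, -0.0]
ft_force: [-0.7, -0.6, 0.2]
width: 0.996
gripper_force: 0.0
t 2.35 tcp st [-101.7    1.   202.2] tool off [4.2 1.  2.2] rot err [-0.001 -0.    -0.007] F [-0.6  0.8  0.2] M [-0.04 -0.02  0.02] w 0.996 g 0
```

View pics/m1.png

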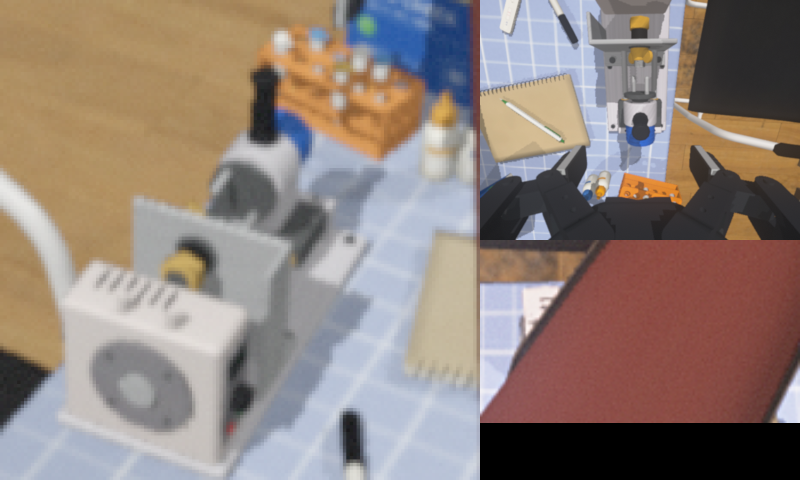

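The wrist view (half size) shows the knob at about (639,126), the brass head at (638,22) and the web at y≈42. The line of the fingers is centred on the knob. I'll measure from this nearer view.

```bash
python3 - <<'E'
import pickle
from h import *
from go import O,a
from scipy.spatial.transform import Rotation as R
S=R.from_euler('z',a)
c=pickle.load(open("d1.pkl","rb"))["wrist"];P=cloud(c);f=c["frame"].astype(int)
Q=(S.inv().apply((P-O).reshape(-1,3))*1000).reshape(P.shape);ok=c["range_z"]>0
def st(n,m):print(n,m.sum(),np.median(Q[m],0).round(1),Q[m].min(0).round(1),Q[m].max(0).round(1))
box=lambda x0,x1,y0,y1,z0,z1:ok&(Q[...,0]>x0)&(Q[...,0]<x1)&(Q[...,1]>y0)&(Q[...,1]<y1)&(Q[...,2]>z0)&(Q[...,2]<z1)
st("knob",box(-120,-75,-25,25,155,172)&(f.max(2)<80))
st("web",box(-15,15,-40,50,110,124))
st("webL",box(-15,15,-42,-25,110,124));st("webR",box(-15,15,25,50,110,124))
h=cv2.cvtColor(c["frame"],cv2.COLOR_BGR2HSV)
br=(h[...,0]>14)&(h[...,0]<30)&(h[...,1]>110)
st("head",br&box(5,50,-30,30,80,115));st("nut",br&box(-40,-3,-35,35,60,125))
st("hous",box(45,110,-60,70,105,118))
k=box(-120,-75,-25,25,155,172)&(f.max(2)<80);v,u=np.nonzero(k)
(uc,vc),r=cv2.minEnclosingCircle(np.c_[u,v].astype(np.float32));print("knob circ",uc,vc,r,S.inv().apply(ray(c,uc,vc,.166)-O)*1000)
E
```

```text
knob 942 [-98.9  -1.2 166.3] [-109.1  -10.7  159.4] [-90.4   8.2 168.4]
web 1841 [ -2.    4.6 118.3] [-15. -40. 110.] [  1.8  50.  121. ]
webL 337 [ -1.7 -33.5 118.3] [ -4.2 -41.9 110.6] [  2.1 -25.  121. ]
webR 512 [ -2.2  37.7 118.3] [ -4.7  25.  110. ] [  1.6  50.  120.4]
head 912 [ 22.9  -0.4 101. ] [ 16.2 -12.8  90.6] [ 30.4  11.3 105.7]
nut 1202 [-15.9  -2.3 101.6] [-25.8 -16.9  72.5] [ -6.5  15.2 113.3]
  return _methods._mean(a, axis=axis, dtype=dtype,
  ret = um.true_divide(
Traceback (most recent call last):
ValueError: zero-size array to reduction operation minimum which has no identity
```

```bash
sed -i 's/^O=.*/O=np.array([.4605+.0009,-.094-.0017,0.]);a=np.radians(93.6)/' go.py
python3 -m inch '[{"xyz":[3,2,0],"yaw":-0.007,"jaw":85},{"xyz":[0,0,40],"yaw":0,"jaw":85},{"xyz":[0,0,30],"yaw":0,"jaw":60},{"xyz":[0,0,9],"yaw":0,"jaw":30},{"xyz":[0,0,0],"yaw":0,"jaw":5},{"xyz":[0,0,0],"yaw":0,"jaw":5},{"xyz":[0,0,0],"yaw":0,"jaw":5},{"xyz":[0,0,0],"yaw":0,"jaw":5}]' 60
python3 go.py -98 0 122
```

```text
time: 3.5
position: [0.4688, -0.193, 0.1244]
eef_rot: [0.684, 0.729, 0.0, 0.001]
ft_force: [1.5, 0.1, 6.8]
width: 0.209
gripper_force: 58.0
t 3.50 tcp st [-97.6  -1.3 124.4] tool off [-0.4 -1.3  2.4] rot err [0.002 0.001 0.001] F [ 0.  -1.5  6.8] M [-0.22  0.02 -0.02] w 0.209 g 58
```

```bash
python3 -m inch '[{"xyz":[4,0,0],"yaw":0,"jaw":5},{"xyz":[4,0,0],"yaw":0,"jaw":5},{"xyz":[4,0,0],"yaw":0,"jaw":5},{"xyz":[3,0,0],"yaw":0,"jaw":5}]'
python3 go.py -98 0 122
python3 -m inch '[{"xyz":[3,0,0],"yaw":0,"jaw":5},{"xyz":[3,0,0],"yaw":0,"jaw":5},{"xyz":[2,0,0],"yaw":0,"jaw":5}]'
python3 go.py -98 0 122
```

```text
time: 4.0
position: [0.4678, -0.1785, 0.1245]
eef_rot: [0.684, 0.729, -0.0, 0.002]
ft_force: [-0.4, -3.9, 5.6]
width: 0.208
gripper_force: 58.2
t 4.00 tcp st [-83.1  -1.2 124.5] tool off [-14.9  -1.2   2.5] rot err [0.002 0.003 0.001] F [-3.9  0.6  5.6] M [ 0.01  0.6  -0.04] w 0.208 g 58
time: 4.38
position: [0.4673, -0.1706, 0.1245]
eef_rot: [0.684, 0.729, -0.0, 0.002]
ft_force: [-0.3, -3.8, 6.0]
width: 0.208
gripper_force: 58.2
t 4.38 tcp st [-75.1  -1.2 124.5] tool off [-22.9  -1.2   2.5] rot err [0.002 0.003 0.001] F [-3.8  0.5  6. ] M [0.04 0.6  0.01] w 0.208 g 58
```

```bash
python3 -m inch '[{"xyz":[2,0,0],"yaw":0,"jaw":5},{"xyz":[2,0,0],"yaw":0,"jaw":5}]'
python3 -m inch '[{"xyz":[2,0,0],"yaw":0,"jaw":5},{"xyz":[1,0,0],"yaw":0,"jaw":5}]'
python3 go.py -98 0 122
```

```text
time: 4.62
position: [0.467, -0.1666, 0.1244]
eef_rot: [0.684, 0.729, -0.0, 0.001]
ft_force: [0.3, -4.0, 5.8]
width: 0.205
gripper_force: 58.2
time: 4.88
position: [0.4668, -0.1636, 0.1244]
eef_rot: [0.684, 0.729, -0.0, 0.001]
ft_force: [-0.2, -3.2, 5.8]
width: 0.208
gripper_force: 58.2
t 4.88 tcp st [-68.1  -1.1 124.4] tool off [-29.9  -1.1   2.5] rot err [0.002 0.002 0.001] F [-3.1  0.4  5.8] M [0.05 0.57 0.  ] w 0.208 g 58
```

```bash
python3 -m inch '[{"xyz":[1,0,0],"yaw":0,"jaw":5},{"xyz":[1,0,0],"yaw":0,"jaw":5}]'
python3 -m inch '[{"xyz":[1,0,0],"yaw":0,"jaw":5},{"xyz":[1,0,0],"yaw":0,"jaw":5}]'
python3 go.py -98 0 122
```

```text
time: 5.12
position: [0.4666, -0.1616, 0.1244]
eef_rot: [0.684, 0.729, -0.0, 0.001]
ft_force: [-0.8, -2.4, 5.3]
width: 0.205
gripper_force: 58.2
time: 5.38
position: [0.4666, -0.1613, 0.1245]
eef_rot: [0.685, 0.729, -0.002, 0.003]
ft_force: [-0.6, -13.8, 2.3]
width: 0.21
gripper_force: 58.4
t 5.38 tcp st [-65.8  -1.1 124.5] tool off [-32.1  -1.1   2.7] rot err [ 0.001  0.006 -0.   ] F [-13.7   1.5   2.3] M [ 0.38  2.65 -0.01] w 0.210 g 58
```

```bash
python3 -m inch '[{"xyz":[1,0,0],"yaw":0,"jaw":5},{"xyz":[0,0,0],"yaw":0,"jaw":5}]'
python3 go.py -98 0 122
python3 -m inch '[{"xyz":[-1,0,0],"yaw":0,"jaw":60},{"xyz":[0,0,0],"yaw":0,"jaw":60},{"xyz":[0,0,0],"yaw":0,"jaw":60},{"xyz":[0,0,0],"yaw":0,"jaw":60}]'
python3 go.py 25 0 130
```

```text
time: 5.62
position: [0.4666, -0.1614, 0.1245]
eef_rot: [0.685, 0.729, -0.002, 0.003]
ft_force: [-1.0, -15.8, 1.2]
width: 0.208
gripper_force: 58.6
t 5.62 tcp st [-65.9  -1.1 124.5] tool off [-32.1  -1.1   2.7] rot err [ 0.001  0.008 -0.001] F [-15.7   2.    1.2] M [0.41 2.95 0.01] w 0.208 g 59
time: 6.12
position: [0.4656, -0.1584, 0.1233]
eef_rot: [0.684, 0.729, 0.0, -0.0]
ft_force: [0.4, -0.4, 0.5]
width: 0.702
gripper_force: 0.0
t 6.12 tcp st [-62.8  -0.3 123.3] tool off [87.8 -0.2 -6.7] rot err [-0.    -0.     0.001] F [-0.5 -0.3  0.5] M [ 0.01  0.05 -0.  ] w 0.702 g 0
```

```bash
python3 -m inch '[{"xyz":[0,0,-40],"yaw":0,"jaw":45},{"xyz":[0,0,-30],"yaw":0,"jaw":45},{"xyz":[30,0,0],"yaw":0,"jaw":45},{"xyz":[40,0,0],"yaw":0,"jaw":45},{"xyz":[18,0,0],"yaw":0,"jaw":45},{"xyz":[0,0,0],"yaw":0,"jaw":45},{"xyz":[0,0,0],"yaw":0,"jaw":45}]' 110
python3 go.py 25 0 71
python3 - <<'E'
from bench import cams
import cv2,pickle,numpy as np
d={n:cams.camera(n) for n in("wrist","scene")};pickle.dump(d,open("d2.pkl","wb"))
w=cv2.resize(d["wrist"]["frame"],(400,300));s=cv2.resize(d["scene"]["frame"][150:290,270:410],(400,400),interpolation=3)
z=np.zeros((400,400,3),np.uint8);z[:300]=w
cv2.imwrite("pics/m2.png",np.hstack([s,z]))
from h import *
from go import O,a
from scipy.spatial.transform import Rotation as R
S=R.from_euler('z',a);c=d["wrist"];P=cloud(c);f=c["frame"].astype(int)
Q=(S.inv().apply((P-O).reshape(-1,3))*1000).reshape(P.shape);ok=c["range_z"]>0
def st(n,m):
    if m.any():print(n,m.sum(),np.median(Q[m],0).round(1),np.percentile(Q[m],2,0).round(1),np.percentile(Q[m],98,0).round(1))
box=lambda x0,x1,y0,y1,z0,z1:ok&(Q[...,0]>x0)&(Q[...,0]<x1)&(Q[...,1]>y0)&(Q[...,1]<y1)&(Q[...,2]>z0)&(Q[...,2]<z1)
h=cv2.cvtColor(c["frame"],cv2.COLOR_BGR2HSV);br=(h[...,0]>14)&(h[...,0]<30)&(h[...,1]>110)
st("web",box(-15,15,-40,50,114,122));st("head",br&box(5,50,-30,30,80,115));st("hous",box(45,110,-60,70,105,118));st("knob",box(-90,-50,-25,25,155,172)&(f.max(2)<80))
E
```

```text
time: 7.0
position: [0.4604, -0.0714, 0.1933]
eef_rot: [0.684, 0.729, -0.0, 0.0]
ft_force: [0.0, 0.0, 0.0]
width: 0.528
gripper_force: 0.0
t 7.00 tcp st [ 24.3  -0.5 193.3] tool off [  0.8  -0.5 122.3] rot err [0.    0.    0.001] F [ 0. -0.  0.] M [ 0.05  0.02 -0.02] w 0.528 g 0
web 1296 [  1.8   3.3 118.3] [ -2.1 -37.9 114.4] [  3.9  48.6 119.8]
head 739 [ 26.2  -0.  101.7] [ 17.9 -12.4  92.3] [ 32.5  12.3 103.8]
hous 11125 [ 79.3   7.6 112.5] [ 58.1 -42.1 108.8] [ 99.3  57.3 114.1]
knob 128 [-58.2  -0.2 159.8] [-62.   -6.4 155.1] [-56.7   6.3 163.2]
```

View pics/m2.png

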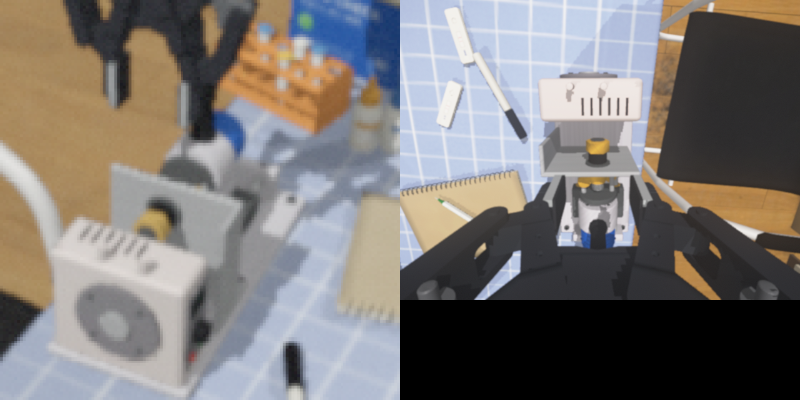

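The brass head sits at station (25,0), directly below the fingers. The runner is forward and the gap is clear, so I'm descending.

```bash
python3 -m inch '[{"xyz":[2,-0.5,20],"yaw":0,"jaw":45},{"xyz":[0,0,30],"yaw":0,"jaw":45},{"xyz":[0,0,25],"yaw":0,"jaw":45},{"xyz":[0,0,20],"yaw":0,"jaw":45},{"xyz":[0,0,15],"yaw":0,"jaw":45},{"xyz":[0,0,14],"yaw":0,"jaw":45},{"xyz":[0,0,0],"yaw":0,"jaw":45}]'
python3 go.py 26 0 69
```

```text
time: 7.98
position: [0.4588, -0.069, 0.0685]
eef_rot: [0.684, 0.729, -0.0, -0.001]
ft_force: [0.3, -0.3, -0.7]
width: 0.524
gripper_force: 0.0
t 7.97 tcp st [26.8  0.9 68.5] tool off [-0.8  0.9 -0.5] rot err [-0.002 -0.001  0.001] F [-0.3 -0.2 -0.7] M [-0.   -0.    0.02] w 0.524 g 0
```

```bash
python3 -m inch '[{"xyz":[0,1,0],"yaw":0,"jaw":5},{"xyz":[0,0,0],"yaw":0,"jaw":5},{"xyz":[0,0,0],"yaw":0,"jaw":5},{"xyz":[0,0,0],"yaw":0,"jaw":5},{"xyz":[0,0,0],"yaw":0,"jaw":5},{"xyz":[0,0,0],"yaw":0,"jaw":5}]' 110
python3 go.py 26 0 69
python3 -m inch '[{"xyz":[0,0,0],"yaw":0,"jaw":5},{"xyz":[0,0,0],"yaw":0,"jaw":5},{"xyz":[0,0,0],"yaw":0,"jaw":5},{"xyz":[0,0,0],"yaw":0,"jaw":5},{"xyz":[0,0,0],"yaw":0,"jaw":5},{"xyz":[0,0,0],"yaw":0,"jaw":5}]' >/dev/null
python3 go.py 26 0 69
```

```text
time: 8.72
position: [0.4601, -0.069, 0.0702]
eef_rot: [0.684, 0.729, -0.0, 0.0]
ft_force: [-4.5, -0.3, 7.2]
width: 0.265
gripper_force: 107.2
t 8.72 tcp st [26.7 -0.4 70.2] tool off [-0.7 -0.4  1.2] rot err [-0.     0.001  0.001] F [-0.   4.6  7.2] M [1.11 0.09 0.01] w 0.265 g 107
t 9.47 tcp st [26.7 -0.4 70.2] tool off [-0.7 -0.4  1.2] rot err [-0.     0.001  0.001] F [-0.3  4.7  7.2] M [ 1.12  0.14 -0.02] w 0.262 g 107
```

```bash
cat > look.py <<'E'
import sys,cv2,numpy as np
from bench import cams
s=cams.camera("scene")["frame"];w=cams.camera("wrist")["frame"]
np.save(sys.argv[1]+"s.npy",s);np.save(sys.argv[1]+"w.npy",w)
a=cv2.resize(s[190:260,300:370],(400,400),interpolation=2);b=cv2.resize(w[180:460,170:450],(400,400),interpolation=2)
cv2.imwrite(f"pics/{sys.argv[1]}.png",np.hstack([a,b]))
E
python3 look.py L1
python3 -m inch '[{"xyz":[0,0,0],"yaw":0,"jaw":5},{"xyz":[0,0,0],"yaw":0,"jaw":5},{"xyz":[0,0,0],"yaw":0,"jaw":5},{"xyz":[0,0,0],"yaw":0,"jaw":5},{"xyz":[0,0,0],"yaw":0,"jaw":5},{"xyz":[0,0,0],"yaw":0,"jaw":5}]' >/dev/null
python3 go.py 26 0 69; python3 look.py L2
python3 -c "
import numpy as np
for k in 'sw':
    d=np.abs(np.load(f'L1{k}.npy').astype(int)-np.load(f'L2{k}.npy')).max(2);v,u=np.nonzero(d>40);print(k,len(u),np.c_[u,v][:60].tolist())
"
```

```text
t 10.32 tcp st [26.7 -0.4 70.2] tool off [-0.7 -0.4  1.2] rot err [-0.     0.001  0.001] F [-0.1  4.2  7.2] M [ 1.09  0.16 -0.  ] w 0.265 g 107
s 0 []
w 0 []
```

View pics/L2.png

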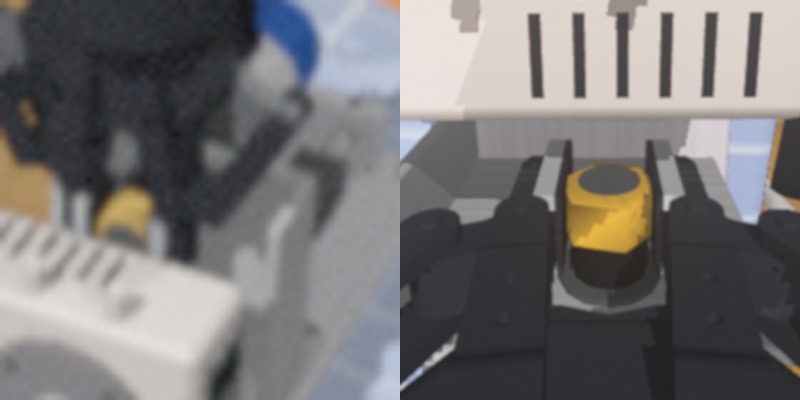

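The right half shows the head clamped squarely between both pads (around (610,210)), flats upright. Nothing changes between frames, so the head is held. I'll hold on while the nut tightens.

```bash
for i in 1 2 3 4 5 6 7 8 9 10; do python3 -m inch '[{"xyz":[0,0,0],"yaw":0,"jaw":5},{"xyz":[0,0,0],"yaw":0,"jaw":5},{"xyz":[0,0,0],"yaw":0,"jaw":5},{"xyz":[0,0,0],"yaw":0,"jaw":5},{"xyz":[0,0,0],"yaw":0,"jaw":5},{"xyz":[0,0,0],"yaw":0,"jaw":5},{"xyz":[0,0,0],"yaw":0,"jaw":5},{"xyz":[0,0,0],"yaw":0,"jaw":5}]' >/dev/null; python3 go.py 26 0 69; done
```

```text
t 11.43 tcp st [26.7 -0.4 70.2] tool off [-0.7 -0.4  1.2] rot err [-0.     0.001  0.001] F [-0.   5.2  8.3] M [ 1.14  0.12 -0.06] w 0.264 g 107
t 12.43 tcp st [26.7 -0.4 70.2] tool off [-0.7 -0.4  1.2] rot err [-0.     0.001  0.001] F [-0.6  5.7  8.1] M [ 1.07  0.08 -0.01] w 0.267 g 107
t 13.43 tcp st [26.7 -0.4 70.3] tool off [-0.7 -0.4  1.3] rot err [-0.     0.001  0.001] F [-1.2  5.9  8.1] M [1.13 0.04 0.01] w 0.264 g 107
t 14.43 tcp st [26.7 -0.4 70.3] tool off [-0.7 -0.4  1.3] rot err [-0.     0.001  0.001] F [-0.4  5.   7.5] M [1.22 0.15 0.07] w 0.264 g 107
t 15.43 tcp st [26.7 -0.4 70.3] tool off [-0.7 -0.4  1.3] rot err [-0.     0.001  0.001] F [-0.3  4.6  7.5] M [1.08 0.13 0.03] w 0.264 g 107
t 16.43 tcp st [26.7 -0.4 70.3] tool off [-0.7 -0.4  1.3] rot err [-0.     0.001  0.001] F [-0.2  4.4  7.5] M [ 1.08  0.06 -0.02] w 0.266 g 107
t 17.43 tcp st [26.7 -0.4 70.2] tool off [-0.7 -0.4  1.3] rot err [-0.     0.001  0.001] F [-0.7  4.8  7.8] M [1.17 0.07 0.03] w 0.267 g 107
t 18.43 tcp st [26.7 -0.4 70.2] tool off [-0.7 -0.4  1.2] rot err [-0.     0.001  0.001] F [0.3 4.7 7.4] M [1.11 0.11 0.03] w 0.267 g 107
t 19.43 tcp st [26.7 -0.4 70.3] tool off [-0.7 -0.4  1.3] rot err [-0.     0.001  0.001] F [-1.   4.6  8.3] M [1.17 0.09 0.04] w 0.261 g 107
t 20.43 tcp st [26.7 -0.4 70.3] tool off [-0.7 -0.4  1.3] rot err [-0.     0.001  0.001] F [-0.4  5.2  7.9] M [ 1.19  0.12 -0.01] w 0.264 g 107
```

```bash
python3 -c "
from bench import cams;import numpy as np
np.save('t1.npy',cams.camera('top')['frame'])"
for i in 1 2 3 4; do python3 -m inch '[{"xyz":[0,0,0],"yaw":0,"jaw":5},{"xyz":[0,0,0],"yaw":0,"jaw":5},{"xyz":[0,0,0],"yaw":0,"jaw":5},{"xyz":[0,0,0],"yaw":0,"jaw":5},{"xyz":[0,0,0],"yaw":0,"jaw":5},{"xyz":[0,0,0],"yaw":0,"jaw":5},{"xyz":[0,0,0],"yaw":0,"jaw":5},{"xyz":[0,0,0],"yaw":0,"jaw":5}]' >/dev/null; done; python3 go.py 26 0 69; python3 look.py L3; python3 - <<'E'
from bench import cams;import numpy as np,cv2
t=cams.camera('top')['frame'];s=np.load('L3s.npy')
for n,a,b in(('top',np.load('t1.npy'),t),('s',np.load('L1s.npy'),s),('w',np.load('L1w.npy'),np.load('L3w.npy'))):
    d=np.abs(a.astype(int)-b).max(2);v,u=np.nonzero(d>40);print(n,len(u),np.c_[u,v][:40].tolist())
w=np.load('L3w.npy')
cv2.imwrite('pics/m3.png',np.hstack([cv2.resize(s[170:270,290:390],(400,400),interpolation=2),cv2.resize(t[195:275,300:420],(400,400),interpolation=2)]))
E
```

```text
t 24.48 tcp st [26.7 -0.4 70.3] tool off [-0.7 -0.4  1.3] rot err [-0.     0.001  0.001] F [-0.   5.   7.7] M [1.23 0.07 0.04] w 0.265 g 107
top 0 []
s 0 []
w 8 [[190, 433], [188, 434], [189, 434], [190, 434], [191, 434], [189, 435], [190, 435], [191, 435]]
```

View pics/m3.png

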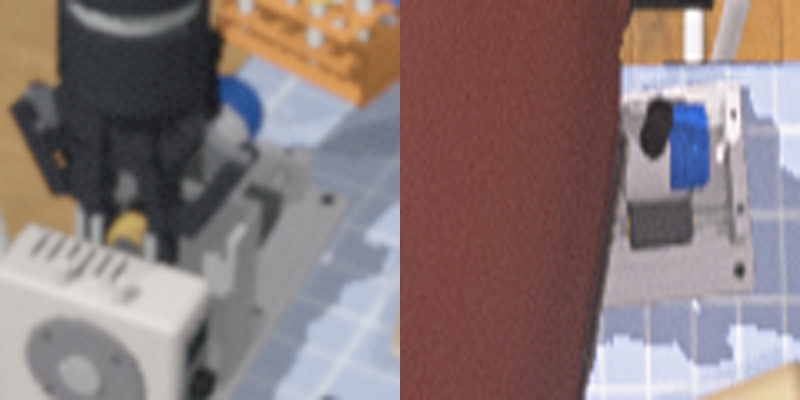

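The left half shows the fingers still on the brass head. The right half shows the runner handle at (655,130) and its motor still forward. As a last check I'll confirm the handle position and that the visible bit behind the finger has stopped moving.

```bash
for i in 1 2; do python3 -m inch '[{"xyz":[0,0,0],"yaw":0,"jaw":5},{"xyz":[0,0,0],"yaw":0,"jaw":5},{"xyz":[0,0,0],"yaw":0,"jaw":5},{"xyz":[0,0,0],"yaw":0,"jaw":5},{"xyz":[0,0,0],"yaw":0,"jaw":5},{"xyz":[0,0,0],"yaw":0,"jaw":5},{"xyz":[0,0,0],"yaw":0,"jaw":5}]' >/dev/null; done; python3 - <<'E'
from bench import cams;from h import *
from go import O,a
from scipy.spatial.transform import Rotation as R
c=cams.camera('top');P=cloud(c);S=R.from_euler('z',a);Q=(S.inv().apply((P-O).reshape(-1,3))*1000).reshape(P.shape)
m=(abs(Q[...,0]+70)<35)&(abs(Q[...,1])<25)&(Q[...,2]>159)&(Q[...,2]<172)&(c["frame"].max(2)<90)
print("knob",m.sum(),Q[m].mean(0).round(1))
w=cams.camera('wrist')['frame'].astype(int)
p=lambda x:x[425:442,180:200].mean(2).astype(int)
L=[p(np.load(f'L{i}w.npy').astype(int)) for i in(1,2,3)]+[p(w)]
for i,j in((0,1),(0,2),(1,2),(2,3)): print(i,j,np.abs(L[i]-L[j]).max(),np.abs(L[i]-L[j]).mean().round(2))
E
python3 go.py 26 0 69
```

```text
knob 44 [-6.630e+01  1.000e-01  1.661e+02]
0 1 4 0.71
0 2 49 3.86
1 2 50 3.86
2 3 4 0.61
t 26.48 tcp st [26.7 -0.4 70.3] tool off [-0.7 -0.4  1.3] rot err [-0.     0.001  0.001] F [-0.2  4.5  7.9] M [1.2  0.04 0.01] w 0.267 g 107
```

```bash
python3 -c "
from bench import job;print(job.close_job())"
```

```text
the job is handed in; nothing more can be done
None
```

I handed the job in with the runner up against its stop and the bolt head held at about 107 N for some 18 s (needed: 7–11 s); the nut and stall were hidden from view, so tightness is inferred from that time, and I did not re-check the bystanders.

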